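# Set a flat bar under the arbor press punch and hold the ram lock out

### The arm

A 6-joint arm with a two-finger parallel gripper is mounted at the origin on the work surface. World frame = base frame: x ahead of the robot, y to its left, z up, the work surface at z = 0. Lengths are in mm, angles in rad, forces in N, time in s.
With the tool pointing down it reaches from about 350 to 775 mm from the base axis. Payload 7.3 kg.
Tool frame: the origin (TCP) lies midway between the tips of the shut fingers; the grasp point (between the pads) lies 19 mm behind it; z points along the fingers, y is the line along which they close (so a half turn about z gives the same grasp; the last joint's range is limited). The gripper opens to 92 mm and grips with 3 to 60 N. Pads are 19 mm wide; open, the fingers measure 130 mm over their backs; the gripper's body (75 mm by 190 mm) begins 47 mm behind the grasp point.
Start: joints at [-1.308, 0.342, 1.524, -0, 1.275, -0.146], TCP at [208.716, -481.75, 226.741] pointing down, gripper open.
Joint ranges: [-2.53, 2.53], [-0.77, 2.02], [0.04, 2.7], [-1, 4.14], [0.28, 2.66], [-3.11, 3.11]. Speed limits (rad/s): [2.57, 2.57, 3.14, 3.14, 3.14, 3.14].

### API

Orientations are given as [roll, pitch, yaw] about the fixed x, y, z axes, in that order (R = Rz(yaw) Ry(pitch) Rx(roll)).
In Python, from plant import * gives the robot as it stands.
- The arm moves only by the tool step_arm, never from a script. Its argument "deltas" is one flat list of numbers, 5 for each row, row after row: the shift along the world's x, y, z in mm, then the turn about the world's z in degrees, then the finger opening in mm, from 0 to 91.8. In form: [tx, ty, tz, turn, gripper, tx, ty, tz, turn, gripper, ...]. A call has exactly 10 rows; each row shifts and turns the commanded pose from where the row before left it; what a row does not reach is not made up. A row lasts 1/8 s, in which the tool goes at most 62.5 mm and 10.7 degrees, less where a joint would pass 70% of its speed; a pose out of reach is approached as far as the arm can. A call is refused whole if a number of a shift passes 62.5 or a number of a turn 10.7, either way. A call with a gripper value outside its range is refused whole. The fingers move at their own pace and stop on an object; the grip force is fixed at half the most. Time passes only in rows, so rows that do not move let the fingers close, or fill a call up. It gives the time, the measured TCP pose, the force, the opening and the grip force at its end, in the units of the state.
- get_obs(): the state, without advancing time (a new reading comes with each control period).
- capture(name): name is "side" or "top"; returns the picture (420x560x3 uint8, red, green, blue); there is no depth.
- camera_params(name): a dict with "mtx" (3x3 intrinsics, pixels), "k1" (the pictures are not rectified: a ray, as slopes to the right and down, at radius r is drawn at 1 + k1 r^2 times it, then the intrinsics apply), "rvec" (rotation vector, rad) and "tvec" (3), from world to camera coordinates, as OpenCV has them. Camera axes: x right, y down, z forward; pixel columns grow to the right and rows downward; lengths in mm; the calibration is good to about 2 mm. A picture is of the moment at which its call begins. camera_params takes no time and is no camera call.
- close_job(): hands the job in; it is judged then, once.
The state is a dict: "time": time; "joint_positions": joint angles; "dq": joint speeds; "tau": joint torques, N m; "tool_pos": TCP position; "tcp_rot": TCP orientation; "contact_force": force on the tool from outside, world axes, zero at the start; "moment": the same for the moment, N m; "grip_width": finger opening in mm; "finger_force": force on a finger pad.
Only numpy, scipy, OpenCV 4.12 (cv2) and the standard library are available. Lean on these libraries where they do the work, as an engineer would, in place of code of your own. Each camera call takes 0.05 s, during which the arm holds its last target. There are 200 camera calls.

### The job

Slide the flat steel bar along the press bed, without lifting it, until its chalked cross sits right under the punch tip, and let go of it. Then, with the bar left lying there, pull the knob of the ram's sprung lock plunger straight out to its stop and finish while still holding it out, clear of its hole in the ram, so that I can bring the lever down. Leave the other things on the bench where they are.

Things in the scene. Friction and masses are not known exactly. Their poses are not given: they have to be found in the camera images.
- press: Grey cast arbor press bolted to the bench, placed anew each run and turned up to 17 degrees. Origin: on the vertical ram axis at bench height; z up. Its flat bed is 160 mm wide (x), from y = -260 to +150 mm, top at z = 40. Column: y = 57 to 142, x within 30. The throat is open to -y, -x and +x. The lock plunger is on the -x side, which faces the robot.
- punch_tip (a point): Centre point of the punch on the lower end of the ram, on the press's z axis at z = 60 mm: 20 mm above the bed, 10 mm above the top of the bar. Ram and tip do not move.
- head_top (a point): Centre of the top of the press's head, at (0, 57, 200) mm in the press's frame. The head overhangs the bed from y = -41 to +150, x within 35, z = 110 to 200; the 32 mm square ram stands up through it to z = 270. The lever and hub are on its +x side (x = 35 to 77, y = 10 to 210, z = 120 to 405).
- bar: Loose dark hot-rolled flat bar, 200 x 45 x 10 mm (x, y, z), about 0.7 kg, flat on the bed roughly along the press's y. Origin: centre of its underside; +x points to the end with the cross, which faces into the throat (press +y). Two 12 mm holes at x = -80 and -50. Gripped from above across its width at x = -35 or beyond, the gripper clears the head with the cross under the tip.
- mark (a point): Centre-popped centre of the white chalk cross (30 mm) on the top face of the bar, at x = +70, y = 0, z = 10 mm in the bar's frame.
- plunger (a joint): Travel of the lock plunger, m, along the press's -x. 0: its 12 mm pin is sprung home, 8 mm deep in the ram; 0.008: just out of the hole; 0.015: at its stop, fully back. The pull needed is 8 N at first and 15.5 N at the stop; it snaps home when let go.
- lock_knob: Black knob of the lock plunger, a cylinder 32 mm in diameter, 26 mm long, axis level along the press's x. Origin: its centre, at (-82, 0, 170) mm in the press's frame when home; it moves to -x with the plunger. A 26 mm sleeve behind it runs to x = -59. Nothing stands above it. Pinch its diameter from above, fingers on the +y and -y sides.
- spray_can: Bystander: aerosol can 66 mm in diameter, 190 mm tall, beyond the right-hand end of the bed. Origin: centre of its underside.
- steel_block: Bystander: bare steel block 50 x 50 x 55 mm tall, on the robot's side, to the right. Origin: centre of its underside.
- tape_measure: Bystander: black tape measure 72 x 40 x 68 mm tall, on the robot's side, to the left. Origin: centre of its underside.
- grinding_disc: Bystander: dark grinding disc 115 mm in diameter, 7 mm thick, lying flat, left of the press. Origin: centre of its underside.

How it is judged (in metres and radians):
On the way:
1. the bar lies flat on the bed, let go, its cross within 4 mm of the punch axis, while the lock plunger is still home (horizontal distance between mark and punch_tip below 0.004 m and z of mark in the frame of press between 0.0475 and 0.0525 m and angle between bar's own z axis and vertical below 0.04 rad and linear speed of bar below 0.01 m/s and contact force between the fingers and bar below 0.3 N and value of joint plunger below 0.003 m), for 0.2 s.
At the end, for the whole second after the job is handed in: The fingers hold the knob (more than 3 N between them) with the plunger drawn at least 12.5 of its 15 mm, nothing loose propping it; the bar lies still, flat on the bed, not touched by the fingers, its cross within 4 mm (level distance) of the punch axis (horizontal distance between mark and punch_tip below 0.004 m and z of mark in the frame of press between 0.0475 and 0.0525 m and angle between bar's own z axis and vertical below 0.04 rad and linear speed of bar below 0.01 m/s and contact force between the fingers and bar below 0.3 N and value of joint plunger above 0.0125 m and contact force between the fingers and lock_knob above 3 N and contact force between each of bar, spray_can, steel_block, tape_measure, grinding_disc and lock_knob below 0.1 N); the arm keeps its last pose, push and grip.
It fails at once if the bar is lifted off the bed (its cross more than 20 mm above where it lies) (z of mark in the frame of press above 0.07 m).
It fails at once if a bystander is shifted by more than 30 mm or tipped: spray can (distance of spray_can from where it was at the start of the episode above 0.03 m or angle between spray_can's own z axis and vertical above 0.35 rad).
It fails at once if a bystander is shifted by more than 30 mm or tipped: steel block (distance of steel_block from where it was at the start of the episode above 0.03 m or angle between steel_block's own z axis and vertical above 0.35 rad).
It fails at once if a bystander is shifted by more than 30 mm or tipped: tape measure (distance of tape_measure from where it was at the start of the episode above 0.03 m or angle between tape_measure's own z axis and vertical above 0.35 rad).
It fails at once if a bystander is shifted by more than 30 mm or tipped: grinding disc (distance of grinding_disc from where it was at the start of the episode above 0.03 m or angle between grinding_disc's own z axis and vertical above 0.35 rad).
It also fails if it takes over 64 s, if anything falls off the work surface, if the arm or the gripper's body presses on something with over 40 N, if the wrist force passes 120 N, or if a joint passes its speed limit or range.

## Working session

There is one attempt and no reset: what is moved stays moved. The work goes in short steps, Python scripts to look and compute and a tool call to move; the robot and the scene stay as the last step left them, time stands still between calls to the robot, and variables do not carry over. Pictures are saved under pics/ and viewed, at most 12 in all, crops included, and the job is handed in when it is done.

Besides the shell and the picture viewer there is one more tool, called after "Emit:" as name(argument=value, ...) on one line, values as JSON. step_arm: Moves the arm, as the interface text tells. Its arguments: {"type":"object","properties":{"deltas":{"type":"array","items":{"type":"number"}}},"required":["deltas"]}

```bash
mkdir -p pics; ls; python3 - <<'E'
from plant import *
import cv2
for n in("top","side"):
    im=capture(n); cv2.imwrite(f"pics/{n}0.png",cv2.cvtColor(im,cv2.COLOR_RGB2BGR)); print(n,camera_params(n))
o=get_obs(); print(o)
E
```

```text
pics
top {'mtx': array([[538.66752618,   0.        , 278.56043659],
       [  0.        , 538.66752618, 217.72397863],
       [  0.        ,   0.        ,   1.        ]]), 'k1': -0.05185522744285008, 'rvec': array([ 2.03529549, -2.1924538 ,  0.21538898]), 'tvec': array([  70.18981412,  492.16531275, 1714.32854677])}
side {'mtx': array([[381.7692833 ,   0.        , 276.48444487],
       [  0.        , 381.7692833 , 215.38281749],
       [  0.        ,   0.        ,   1.        ]]), 'k1': -0.0633788242644477, 'rvec': array([ 1.02467177, -2.51852359,  0.92783887]), 'tvec': array([378.39526423, 334.47781178, 872.2356579 ])}
{'time': 0.1, 'joint_positions': array([-1.30801422e+00,  3.42639401e-01,  1.52492973e+00, -1.94022594e-06,
        1.27540101e+00, -1.46009932e-01]), 'dq': array([-0.00135386, -0.00185536, -0.00100074, -0.00018412,  0.0014504 ,
        0.00078838]), 'tau': array([ 1.71082142e-03, -4.32003772e+01, -2.44694388e+01,  7.19210249e-02,
        5.25989290e-02, -4.57618762e-05]), 'tool_pos': array([ 208.60665659, -481.37538003,  226.11867027]), 'tcp_rot': array([-3.14022955e+00, -1.98577358e-04,  4.08792466e-01]), 'contact_force': array([ 0.15907776, -0.6417841 , -0.25759265]), 'moment': array([-0.02139191,  0.04423901, -0.04492823]), 'finger_force': 0.0, 'grip_width': 91.86451125077903}
```

View pics/top0.png

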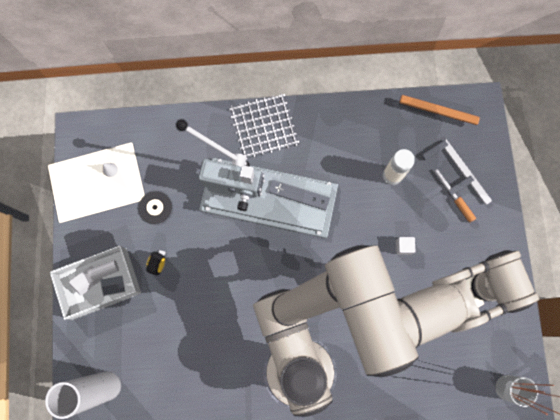

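View pics/side0.png

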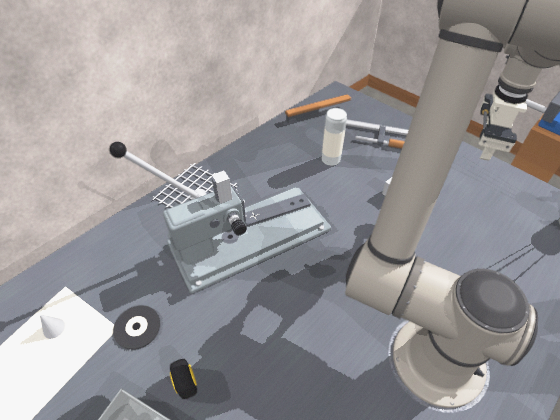

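The top view shows the press at about (200-338, 160-235), the bar's cross near (279,188), the knob near (243,204), the can at (400,165) and the block at (406,244). The side view has the knob at (238,226) and the cross at (253,215). Next I'll zoom in.

```bash
python3 - <<'E'
import cv2
a=cv2.imread("pics/top0.png")[145:245,190:350]; b=cv2.imread("pics/side0.png")[165:295,155:340]
cv2.imwrite("pics/topz.png",cv2.resize(a,None,fx=5,fy=5,interpolation=cv2.INTER_CUBIC))
cv2.imwrite("pics/sidez.png",cv2.resize(b,None,fx=4,fy=4,interpolation=cv2.INTER_CUBIC))
E
```

```text
(no output)
```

View pics/topz.png

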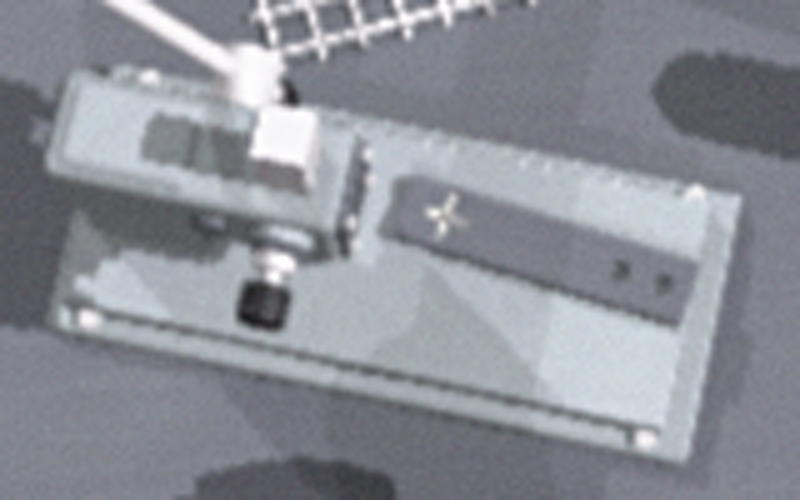

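View pics/sidez.png

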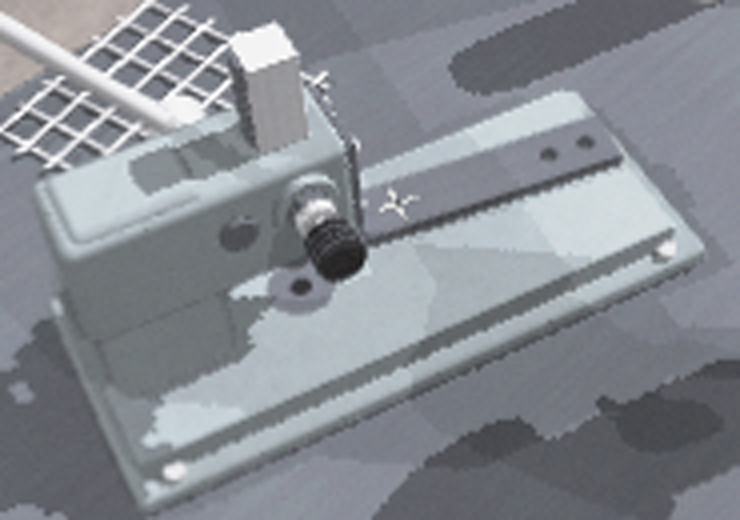

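```bash
cat > h.py <<'E'
import numpy as np, cv2
from plant import *
P={n:camera_params(n) for n in("top","side")}
def proj(n,X):
    p=P[n]; d=np.array([p["k1"],0,0,0,0]); return cv2.projectPoints(np.float64(X).reshape(-1,1,3),p["rvec"],p["tvec"],p["mtx"],d)[0][:,0]
def ray(n,uv):
    p=P[n]; d=np.array([p["k1"],0,0,0,0]); q=cv2.undistortPoints(np.float64(uv).reshape(-1,1,2),p["mtx"],d)[:,0]
    R=cv2.Rodrigues(p["rvec"])[0]; return -R.T@p["tvec"], np.c_[q,np.ones(len(q))]@R
def onz(n,uv,z):
    c,v=ray(n,uv); return c+v*((z-c[2])/v[:,2])[:,None]
def tri(a,b):
    (c1,v1),(c2,v2)=ray("top",a),ray("side",b); v1,v2=v1[0],v2[0]
    s=np.linalg.lstsq(np.c_[v1,-v2],c2-c1,rcond=None)[0]; A=c1+s[0]*v1;B=c2+s[1]*v2; return (A+B)/2,np.linalg.norm(A-B)
def W(T,X):
    x,y,a=T; c,s=np.cos(a),np.sin(a); return np.asarray(X,float)@np.array([[c,s,0],[-s,c,0],[0,0,1]])+[x,y,0]
def tz(u): return (np.float64(u)+.5)/5-.5+[190,145]
def sz(u): return (np.float64(u)+.5)/4-.5+[155,165]
E
python3 - <<'E'
from h import *
from scipy.optimize import least_squares
for n in P: print(n,ray(n,[[0,0]])[0])
print("ram",tri(tz([287,133]),sz([265,47])),"knob",tri(tz([267,305]),sz([335,250])),"mark",tri(tz([445,215]),sz([396,203])), onz("top",tz([445,215]),50),onz("side",sz([396,203]),50))
pts=[("top",tz([287,133]),(0,0,270)),("side",sz([265,47]),(0,0,270)),("top",tz([267,305]),(-82,0,170)),("side",sz([335,250]),(-82,0,170)),
("top",tz([742,195]),(80,-260,40)),("top",tz([688,460]),(-80,-260,40)),("top",tz([50,330]),(-80,150,40)),("side",sz([145,508]),(-80,150,40)),("side",sz([705,250]),(-80,-260,40)),
]
f=lambda T:np.ravel([proj(n,W(T,X))[0]-u for n,u,X in pts])
r=least_squares(f,[450,0,-.2],loss="soft_l1",x_scale=[1,1,.01]);print(r.x,r.fun.reshape(-1,2).round(1))
E
```

```text
top [ 141.97522452   47.94598863 1778.65676541]
side [ 46.71975166 484.88493753 882.35893356]
ram (array([595.95127074, 116.41197948, 267.69920021]), np.float64(1.5121836766771668)) knob (array([518.3162317 , 140.70150481, 167.50378413]), np.float64(0.6699716866162073)) mark (array([596.96523845,  25.50913651,  50.88233296]), np.float64(1.137175816047711)) [[597.6764905  25.8266174  50.       ]] [[597.02459794  24.75418668  50.        ]]
[ 5.91150576e+02  1.17088452e+02 -2.93045374e-01] [[  0.    1.6]
 [  0.7   0.4]
 [ -0.    1.5]
 [  1.6   0.7]
 [ -5.2   2.3]
 [ -4.1  -4.6]
 [  2.3  -4.9]
 [ -0.4 -10.1]
 [ -5.5  -5.8]]
```

```bash
cat > ov.py <<'E'
from h import *
from scipy.optimize import least_squares
def boxl(x0,x1,y0,y1,z0,z1):
    c=np.array([[x,y,z] for x in(x0,x1) for y in(y0,y1) for z in(z0,z1)],float)
    return [(c[i],c[j]) for i in range(8) for j in range(i) if (c[i]!=c[j]).sum()==1]
L=boxl(-80,80,-260,150,40,40.01)+boxl(-35,35,-41,150,110,200)+boxl(-16,16,-16,16,200,270)
t=np.linspace(0,2*np.pi,17)
for x in(-95,-69):
    k=np.c_[np.full(17,x),16*np.cos(t),170+16*np.sin(t)]; L+=list(zip(k[:-1],k[1:]))
def overlay(n,im,T,roi,s,extra=[]):
    x,y,w,h=roi; a=cv2.resize(im[y:y+h,x:x+w],None,fx=s,fy=s,interpolation=cv2.INTER_CUBIC)
    for M,LL,c in [(T,L,(0,0,255))]+extra:
        for p,q in LL:
            u=(proj(n,W(M,[p,q]))-[x,y]+.5)*s-.5; cv2.line(a,*[tuple(int(v) for v in e.round()) for e in u],c,1)
    return a
def avg(n,k=4): return cv2.cvtColor(np.mean([capture(n) for _ in range(k)],0).astype(np.uint8),cv2.COLOR_RGB2BGR)
TR,SR=(190,145,160,100),(155,165,185,130)
E
python3 - <<'E'
from ov import *
T=[594.5,116.6,-.296]
# bar: mark + axis from holes/top crop
m=onz("top",tz([445,215]),50)[0]; hs=onz("top",tz([[621,269],[663,284]]),50); hs2=onz("side",sz([[549,155],[585,142]]),50)
print(m,hs,hs2,np.linalg.norm(m-hs,axis=1),np.linalg.norm(m-hs2,axis=1)) # expect 120,150
d=m-hs[1]; yaw=np.arctan2(d[1],d[0]); print("bar yaw",yaw)
Tb=[*(m[:2]-70*np.array([np.cos(yaw),np.sin(yaw)])),yaw]; B=[(Tb,[(p+[0,0,40],q+[0,0,40]) for p,q in boxl(-100,100,-22.5,22.5,10,10.01)],(0,255,0))]
ims={n:avg(n) for n in P}
for n in ims: cv2.imwrite(f"pics/{n}_avg.png",ims[n])
a=overlay("top",ims["top"],T,TR,5,B); b=overlay("side",ims["side"],T,SR,4,B)
cv2.imwrite("pics/ovt.png",a);cv2.imwrite("pics/ovs.png",b)
E
```

```text
[597.6764905  25.8266174  50.       ] [[ 552.24215358  -87.28531342   50.        ]
 [ 540.0372217  -114.01073684   50.        ]] [[ 549.87009997  -85.87288521   50.        ]
 [ 539.56084098 -114.0717608    50.        ]] [121.89580741 151.25068908] [121.49991712 151.48922384]
bar yaw 1.1798274726704114
```

View pics/ovt.png

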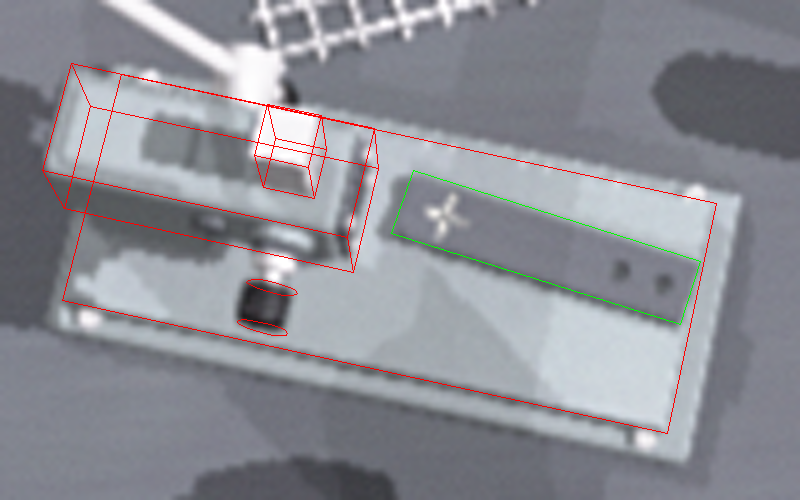

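View pics/ovs.png

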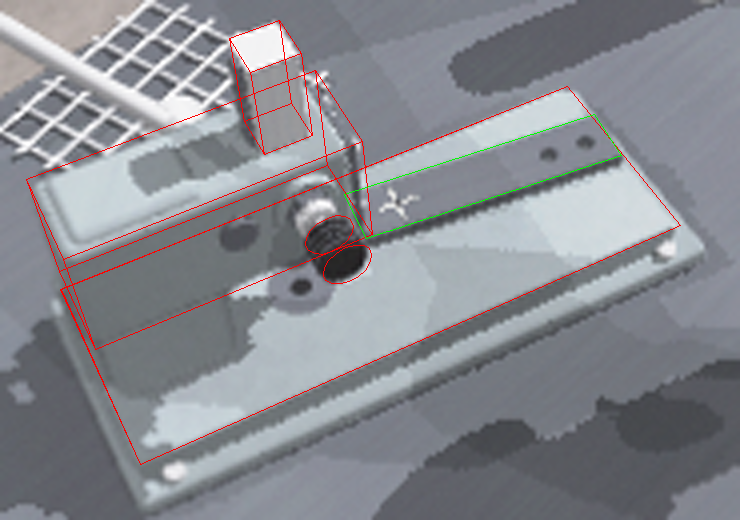

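The overlay fits well. The green bar outline matches. The red press outline needs a yaw nearer -0.28, because the bed's near edge in the top crop runs (95,312)-(665,428). I'll refine on signed edge gradients and locate the can and the block.

```bash
cat > fit.py <<'E'
from ov import *
from scipy.optimize import minimize
from scipy.ndimage import map_coordinates
def fit(ims,T0,E,s=1.0,h=1.0,free=3):
    g={n:cv2.GaussianBlur(cv2.cvtColor(i,cv2.COLOR_BGR2GRAY).astype(float),(0,0),s) for n,i in ims.items()}
    def cost(d,per=False):
        T=np.array(T0)+np.array(d)*[1,1,.01]; r=[]
        for n,a,b,inn in E:   # inn: point on bright side
            t=np.linspace(0,1,40)[:,None]; u=proj(n,W(T,np.array(a)*(1-t)+np.array(b)*t)); v=proj(n,W(T,[inn]))[0]
            e=u[-1]-u[0]; m=np.array([-e[1],e[0]])/np.linalg.norm(e); m=m*np.sign((v-u[0])@m)
            S=lambda p:map_coordinates(g[n],[p[:,1],p[:,0]],order=1)
            r.append(np.mean(S(u+h*m)-S(u-h*m)))
        return np.array(r) if per else -np.sum(np.clip(r,-20,60))
    best=min((minimize(cost,[a,b,c],method="Nelder-Mead",options=dict(initial_simplex=np.array([a,b,c])+np.array([[0,0,0],[1,0,0],[0,1,0],[0,0,.7]]))) for a in(-3,0,3) for b in(-3,0,3) for c in(-1,1)),key=lambda r:r.fun)
    return np.array(T0)+best.x*[1,1,.01],cost(best.x,True)
E
python3 - <<'E'
from fit import *
ims={n:cv2.imread(f"pics/{n}_avg.png") for n in P}
c=(0,-100,40); r=(0,0,270)
near=((-80,-250,40),(-80,130,40))
R=lambda n,w:[(n,a,b,r) for k,(a,b) in dict(nx=((-16,-14,270),(-16,14,270)),px=((16,-14,270),(16,14,270)),ny=((-14,-16,270),(14,-16,270)),py=((-14,16,270),(14,16,270))).items() if k in w]
E=[("top",*near,c),("side",*near,c)]+R("top",["nx","px","ny","py"])+R("side",["nx","px","py"])+[("side",(80,-255,40),(80,-70,40),c),("side",(-70,-260,40),(75,-260,40),c)]
for s,h in((1.2,1.5),(.8,1.)):
    T,p=fit(ims,[594.5,116.6,-.285],E,s,h); print("press",T.round(4),p.round(1))
    T2,p=fit({"top":ims["top"]},T,[e for e in E if e[0]=="top"],s,h); T3,_=fit({"side":ims["side"]},T,[e for e in E if e[0]=="side"],s,h); print("  top",T2.round(4)," side",T3.round(4))
# bar: dark inside -> bright point outside
q=lambda a,b,o:[(n,a,b,o) for n in P]
EB=q((-95,-22.5,50),(90,-22.5,50),(0,-40,50))+q((-95,22.5,50),(90,22.5,50),(0,40,50))+q((-100,-20,50),(-100,20,50),(-120,0,50))+[("top",(100,-18,50),(100,18,50),(120,0,50))]
Tb,p=fit(ims,[571,-39,1.18],EB,1.,1.2); print("bar",Tb.round(4),p.round(1),"mark",W(Tb,[[70,0,50]]))
Tb,p=fit({"top":ims["top"]},[571,-39,1.18],[e for e in EB if e[0]=="top"],1.,1.2); print("bar top only",Tb.round(4),p.round(1),"mark",W(Tb,[[70,0,50]]))
print("can",onz("top",[[403,157]],190),onz("side",[[337,118]],190),"block",onz("top",[[406,244]],55))
E
```

```text
press [ 5.956957e+02  1.174591e+02 -2.917000e-01] [21.1 56.2 84.3 80.6 39.  50.5 64.7 86.7 77.2 44.2 26.4]
  top [ 5.966539e+02  1.182584e+02 -2.803000e-01]  side [ 5.942243e+02  1.155193e+02 -2.943000e-01]
press [ 5.958153e+02  1.180183e+02 -2.940000e-01] [28.3 52.7 75.6 71.7 33.6 50.4 62.6 81.9 74.4 40.9 14.8]
  top [ 5.968034e+02  1.185054e+02 -2.874000e-01]  side [ 5.943032e+02  1.165951e+02 -2.934000e-01]
bar [567.5361 -28.9274   1.1839] [19.2 17.6 52.2 57.1 13.2 11.8 47.4] mark [[593.95090619  35.89740875  50.        ]]
bar top only [569.6273 -30.4646   1.1827] [31.  50.3 14.2 46.1] mark [[596.11649735  34.32983038  50.        ]]
can [[ 629.44817925 -362.60519093  190.        ]] [[ 607.54458369 -346.97893551  190.        ]] block [[ 377.46206757 -371.69305106   55.        ]]
```

```bash
python3 - <<'E'
from h import *
print("bed hole side",onz("side",sz([[301,287],[300,288]]),40))
E
```

```text
bed hole side [[595.15150618 118.10923427  40.        ]
 [594.98973778 119.17146498  40.        ]]
```

Emit:
step_arm(deltas=[34,39.5,-4,4.4,91.8,34,39.5,-4,4.4,91.8,34,39.5,-4,4.4,91.8,34,39.5,-4,4.4,91.8,34,39.5,-4,4.4,91.8,34,39.5,-4,4.4,91.8,34,39.5,-4,4.4,91.8,34,39.5,-4,4.4,91.8,34,39.5,-4,4.4,91.8,34,39.5,-4,4.4,91.8])

```text
time: 1.75
tool_pos: [549.8, -85.3, 186.7]
tcp_rot: [3.141, 0.0, 1.179]
contact_force: [1.1, -0.6, -0.2]
grip_width: 91.9
finger_force: 0.0
```

Emit:
step_arm(deltas=[1.5,0,-25,0,91.8,0,0,-25,0,91.8,0,0,-25,0,91.8,0,0,-25,0,91.8,0,0,-15,0,91.8,0,0,-12,0,91.8,0,0,-10,0,91.8,0,0,-5,0,91.8,0,0,0,0,91.8,0,0,0,0,91.8])

```text
time: 3.0
tool_pos: [550.6, -86.8, 45.2]
tcp_rot: [3.141, -0.0, 1.177]
contact_force: [-0.6, -0.3, 0.2]
grip_width: 92.1
finger_force: 0.0
```

Emit:
step_arm(deltas=[0,0,-1,0,70,0,0,0,0,60,0,0,0,0,50,0,0,0,0,40,0,0,0,0,40,0,0,0,0,40,0,0,0,0,40,0,0,0,0,40,0,0,0,0,40,0,0,0,0,40])

```text
time: 4.25
tool_pos: [550.4, -86.9, 43.8]
tcp_rot: [3.141, -0.0, 1.177]
contact_force: [2.1, -2.0, -1.9]
grip_width: 44.7
finger_force: 30.0
```

Emit:
step_arm(deltas=[-0.2,10,0,0,40,-0.2,10,0,0,40,-0.2,10,0,0,40,-0.2,10,0,0,40,-0.2,10,0,0,40,-0.2,10,0,0,40,-0.2,10,0,0,40,-0.3,10,0,0,40,-0.2,7,0,0,40,0,5,0,0,40])

```text
time: 5.5
tool_pos: [547.9, 5.2, 43.8]
tcp_rot: [-3.141, 0.001, 1.177]
contact_force: [0.5, -5.3, 0.8]
grip_width: 44.4
finger_force: 30.0
```

```bash
python3 - <<'E'
from ov import *
im=avg("side",3); cv2.imwrite("pics/s1.png",im); print(get_obs()["tool_pos"])
x,y,w,h=190,195,90,75
cv2.imwrite("pics/s1z.png",np.vstack([np.hstack([cv2.resize(i[y:y+h,x:x+w],None,fx=7,fy=7,interpolation=cv2.INTER_CUBIC)]) for i in (im,)]))
E
```

```text
[547.90400986   5.75140431  43.7862557 ]
```

View pics/s1z.png

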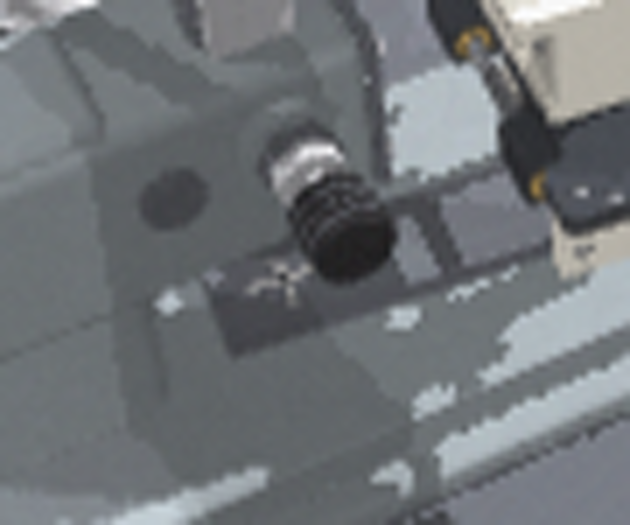

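The side crop shows the cross at about (282,282) under the head, just left of the knob. The gripper is still on the bar at the right. I'll turn this into an offset from the punch axis.

```bash
python3 - <<'E'
from h import *
f=lambda u:(np.float64(u)+.5)/7-.5+[190,195]
for c in([282,282],[284,284],[280,280]): print("mark side",onz("side",[f(c)],50).round(1))
print("corner of bar near (232,356):",onz("side",[f([232,356])],50), "far-left (205,283)",onz("side",[f([205,283])],50))
E
```

```text
mark side [[592.7 119.   50. ]]
mark side [[591.3 119.1  50. ]]
mark side [[594.  118.9  50. ]]
corner of bar near (232,356): [[579.28700941 156.23089379  50.        ]] far-left (205,283) [[614.10208463 140.56802075  50.        ]]
```

```bash
python3 - <<'E'
from ov import *
f=lambda u:(np.float64(u)+.5)/7-.5+[190,195]
def cen(im,c,r,bright,q):
    g=im.astype(float).mean(2); c=np.array(c,float)
    yy,xx=np.mgrid[:g.shape[0],:g.shape[1]]
    for _ in range(10):
        m=np.hypot(xx-c[0],yy-c[1])<r; t=np.percentile(g[m],q); w=np.clip((g-t) if bright else (t-g),0,None)*m
        c=np.array([(w*xx).sum(),(w*yy).sum()])/w.sum()
    return c
i0=cv2.imread("pics/side_avg.png");t0=cv2.imread("pics/top_avg.png");s1=cv2.imread("pics/s1.png")
for q in(50,70,80):
    h=cen(i0,sz([301,287]),4,False,100-q); m0=cen(i0,sz([396,203]),6,True,q); m1=cen(s1,f([282,282]),5,True,q); mt=cen(t0,tz([445,215]),5,True,q)
    print(q,"hole",onz("side",[h],40).round(1),"m0",onz("side",[m0],50).round(1),"m1",onz("side",[m1],50).round(1),"top m0",onz("top",[mt],50).round(1))
    d=cen(i0,sz([301,287]),7,True,50)
E
```

```text
50 hole [[595.6 117.9  40. ]] m0 [[597.7  24.7  50. ]] m1 [[594.2 116.8  50. ]] top m0 [[597.6  27.8  50. ]]
70 hole [[595.7 117.7  40. ]] m0 [[597.7  24.5  50. ]] m1 [[594.2 117.1  50. ]] top m0 [[598.1  28.5  50. ]]
80 hole [[596.3 117.2  40. ]] m0 [[597.6  24.5  50. ]] m1 [[594.1 117.6  50. ]] top m0 [[598.2  28.7  50. ]]
```

Emit:
step_arm(deltas=[0.7,0,0,0,40,0.7,0,0,0,40,0,0,0,0,40,0,0,0,0,40,0,0,0,0,50,0,0,0,0,65,0,0,0,0,80,0,0,0,0,80,0,0,0,0,80,0,0,0,0,80])

```text
time: 6.9
tool_pos: [549.7, 5.2, 43.7]
tcp_rot: [3.141, 0.0, 1.177]
contact_force: [0.3, -1.3, -0.1]
grip_width: 80.1
finger_force: 0.0
```

Emit:
step_arm(deltas=[0,0,20,0,80,0,0,30,0,80,0,0,30,0,80,0,0,30,0,80,-10,-5,30,-8,80,-10,-5,30,-8,80,-10,-5,20,-8,80,-10,-5,20,-8,80,0,0,0,-8,80,0,0,0,-8,80])

```text
time: 8.15
tool_pos: [509.6, -14.8, 254.1]
tcp_rot: [3.141, -0.001, 0.334]
contact_force: [0.4, 0.3, 0.6]
grip_width: 80.2
finger_force: 0.0
```

```bash
python3 - <<'E'
from ov import *
im=avg("side",4); cv2.imwrite("pics/s2.png",im); t=avg("top",2); cv2.imwrite("pics/t2.png",t); print(get_obs()["tool_pos"],get_obs()["time"])
a=cv2.resize(im[195:270,190:290],None,fx=7.5,fy=7.5,interpolation=cv2.INTER_CUBIC)
cv2.imwrite("pics/s2z.png",a)
E
```

```text
[509.68390634 -14.73025288 253.66964131] 8.45
```

View pics/s2z.png

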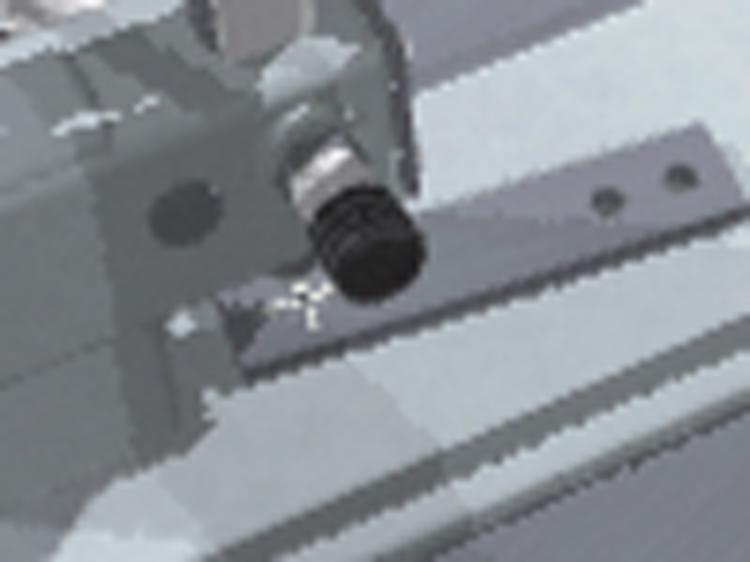

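The side crop shows the bar released, with the cross at about (303,299) and the holes at (608,202) and (681,178). I'll measure these against the bed hole and the ram.

```bash
cat > m.py <<'E'
from ov import *
def cen(im,c,r,bright,q):
    g=im.astype(float).mean(2); c=np.array(c,float)
    yy,xx=np.mgrid[:g.shape[0],:g.shape[1]]
    for _ in range(10):
        m=np.hypot(xx-c[0],yy-c[1])<r; t=np.percentile(g[m],q); w=np.clip((g-t) if bright else (t-g),0,None)*m
        c=np.array([(w*xx).sum(),(w*yy).sum()])/w.sum()
    return c
E
python3 - <<'E'
from m import *
f=lambda u:(np.float64(u)+.5)/7.5-.5+[190,195]
s0=cv2.imread("pics/side_avg.png");s2=cv2.imread("pics/s2.png")
t0=cv2.imread("pics/top_avg.png");t2=cv2.imread("pics/t2.png")
print("mark hand",onz("side",[f([303,299])],50).round(1))
for q in(50,70,80): print("mark",onz("side",[cen(s2,f([303,299]),5,True,q)],50).round(1))
H0=np.array([onz("side",[cen(s0,sz(u),3,False,40)],50)[0] for u in([549,155],[585,142])])
H2=np.array([onz("side",[cen(s2,f(u),3,False,40)],50)[0] for u in([608,202],[681,178])])
print("holes side before/after",H0.round(1),H2.round(1),(H2-H0).round(1))
a=H2.mean(0)-H0.mean(0); print("shift",a)
T0=np.array([onz("top",[cen(t0,tz(u),3,False,40)],50)[0] for u in([621,269],[663,284])])
T2=[onz("top",[cen(t2,proj("top",h+a)[0],3,False,40)],50)[0] for h in T0]
print("top before/after",T0.round(1),np.round(T2,1),np.round(np.array(T2)-T0,1))
E
```

```text
mark hand [[593.6 117.8  50. ]]
mark [[592.9 117.1  50. ]]
mark [[592.7 117.3  50. ]]
mark [[592.8 117.5  50. ]]
holes side before/after [[ 551.   -86.5   50. ]
 [ 539.6 -114.5   50. ]] [[546.6   6.4  50. ]
 [534.6 -21.7  50. ]] [[-4.4 92.9  0. ]
 [-5.  92.8  0. ]]
shift [-4.69023057e+00  9.28104232e+01  5.68434189e-14]
top before/after [[ 551.8  -87.9   50. ]
 [ 541.3 -114.7   50. ]] [[532.1  20.8  50. ]
 [533.1 -20.8  50. ]] [[-19.7 108.6   0. ]
 [ -8.2  93.9   0. ]]
```

The bar sits about 2.7 mm too far to -x because closing the grip re-centred it. I'll re-grip at the same pose, slide it +2.7 mm in x, and release.

Emit:
step_arm(deltas=[10,5,-20,8,80,10,5,-20,8,80,10,5,-30,8,80,10,5,-30,8,80,0,0,-30,8,80,0,0,-30,8,80,0,0,-30,0,80,0,0,-15,0,80,0,0,-5,0,80,0,0,0,0,80])

```text
time: 9.7
tool_pos: [550.2, 5.2, 44.3]
tcp_rot: [3.141, -0.0, 1.177]
contact_force: [-0.7, -0.6, -0.5]
grip_width: 80.7
finger_force: 0.0
```

Emit:
step_arm(deltas=[0,0,0,0,60,0,0,0,0,50,0,0,0,0,40,0,0,0,0,40,0,0,0,0,40,0,0,0,0,40,0.9,0,0,0,40,0.9,0,0,0,40,0.9,0,0,0,40,0,0,0,0,40])

```text
time: 10.95
tool_pos: [549.6, 5.4, 43.8]
tcp_rot: [-3.136, 0.002, 1.178]
contact_force: [-12.1, -0.2, 11.7]
grip_width: 44.6
finger_force: 30.0
```

Emit:
step_arm(deltas=[0,0,0,0,40,0,0,0,0,50,0,0,0,0,65,0,0,0,0,80,0,0,0,0,80,0,0,0,0,80,0,0,20,0,80,0,0,30,0,80,0,0,30,0,80,0,0,30,0,80])

```text
time: 12.2
tool_pos: [552.4, 5.3, 154.7]
tcp_rot: [3.141, -0.0, 1.177]
contact_force: [-0.1, -0.1, 0.4]
grip_width: 79.8
finger_force: 0.0
```

Emit:
step_arm(deltas=[-20,-5,30,-8,80,-20,-5,30,-8,80,-20,0,30,-8,80,-20,0,10,-8,80,-20,0,0,-8,80,-20,0,0,-8,80,0,0,0,-8,80,0,0,0,-8,80,0,0,0,-8,80,0,0,0,-8,80])

```text
time: 13.45
tool_pos: [432.4, -4.7, 253.8]
tcp_rot: [3.142, -0.0, -0.224]
contact_force: [0.1, -0.6, 0.5]
grip_width: 79.8
finger_force: 0.0
```

```bash
python3 - <<'E'
from m import *
f=lambda u:(np.float64(u)+.5)/7.5-.5+[190,195]
print(get_obs()["tool_pos"],get_obs()["tcp_rot"])
s0=cv2.imread("pics/side_avg.png");s2=avg("side",6);t0=cv2.imread("pics/top_avg.png");t2=avg("top",6)
cv2.imwrite("pics/s3.png",s2);cv2.imwrite("pics/t3.png",t2)
for q in(50,70,80): print("mark",onz("side",[cen(s2,f([303,296]),5,True,q)],50).round(1))
for n,i0,i2,g in(("side",s0,s2,sz([[549,155],[585,142]])),("top",t0,t2,tz([[621,269],[663,284]]))):
    H0=np.array([onz(n,[cen(i0,u,3,False,40)],50)[0] for u in g])
    H2=np.array([onz(n,[cen(i2,proj(n,h+[-2,92.8,0])[0],3,False,40)],50)[0] for h in H0]); print(n,H2.round(1),(H2-H0).round(1))
a=cv2.resize(t2[145:245,190:350],None,fx=5,fy=5,interpolation=cv2.INTER_CUBIC);cv2.imwrite("pics/t3z.png",a)
E
```

```text
[432.36319204  -4.73970602 253.7881282 ] [ 3.14151943e+00 -2.14246252e-04 -2.24138916e-01]
mark [[592.4 117.8  50. ]]
mark [[592.1 118.1  50. ]]
mark [[592.1 118.1  50. ]]
side [[547.9   5.9  50. ]
 [537.  -21.6  50. ]] [[-3.1 92.4 -0. ]
 [-2.6 92.9  0. ]]
top [[492.6  12.5  50. ]
 [485.1  -8.2  50. ]] [[-59.2 100.4   0. ]
 [-56.2 106.5   0. ]]
```

View pics/t3z.png

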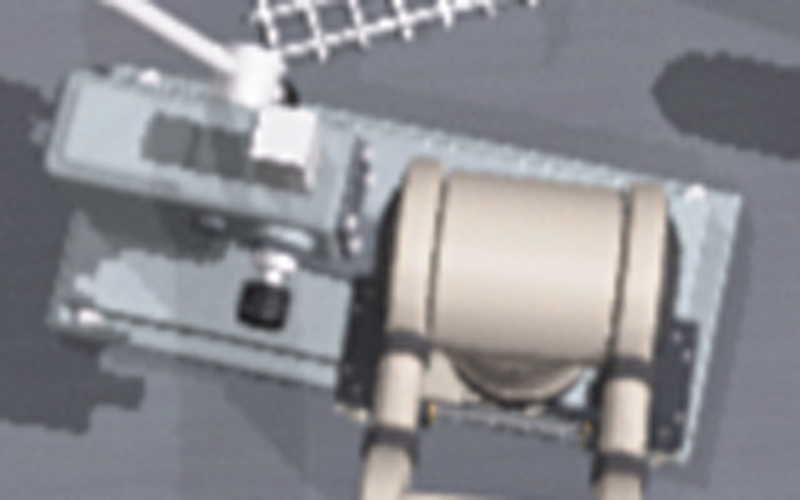

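The top crop shows the arm hiding the bar. I'll move to above the knob, which clears the view of the bar, and measure again.

Emit:
step_arm(deltas=[8,17,0,-0.5,80,8,17,0,-0.5,80,8,17,0,-0.5,80,8,17,0,-0.5,80,8,17,0,-0.5,80,8,17,0,-0.5,80,8,17,0,-0.5,80,8,17,0,-0.3,80,8,10,0,0,80,8,0,0,0,80])

```text
time: 15.3
tool_pos: [512.8, 141.8, 253.7]
tcp_rot: [3.141, 0.0, -0.285]
contact_force: [0.3, -0.5, -0.3]
grip_width: 80.0
finger_force: 0.0
```

```bash
python3 - <<'E'
from m import *
f=lambda u:(np.float64(u)+.5)/7.5-.5+[190,195]
print(get_obs()["tool_pos"],get_obs()["tcp_rot"])
s0=cv2.imread("pics/side_avg.png");s2=avg("side",6);t0=cv2.imread("pics/top_avg.png");t2=avg("top",6)
cv2.imwrite("pics/s4.png",s2);cv2.imwrite("pics/t4.png",t2)
for q in(50,70,80): print("mark",onz("side",[cen(s2,f([303,296]),5,True,q)],50).round(1))
for n,i0,i2,g in(("side",s0,s2,sz([[549,155],[585,142]])),("top",t0,t2,tz([[621,269],[663,284]]))):
    H0=np.array([onz(n,[cen(i0,u,3,False,40)],50)[0] for u in g])
    H2=np.array([onz(n,[cen(i2,proj(n,h+[-2,92.8,0])[0],3,False,40)],50)[0] for h in H0]); print(n,H2.round(1),(H2-H0).round(1))
a=cv2.resize(t2[155:235,220:350],None,fx=5,fy=5,interpolation=cv2.INTER_CUBIC);b=cv2.resize(s2[205:255,190:320],None,fx=5,fy=5,interpolation=cv2.INTER_CUBIC);b=cv2.resize(s2[200:240,205:270],None,fx=10,fy=10,interpolation=cv2.INTER_CUBIC)[:190]
b=cv2.resize(s2[222:242,205:270],None,fx=10,fy=10,interpolation=cv2.INTER_CUBIC)
cv2.imwrite("pics/c4.png",np.vstack([a[:400],b]))
E
```

```text
[512.8472612  141.76762361 253.65809455] [ 3.14135830e+00  7.72435180e-05 -2.84592939e-01]
mark [[592.5 118.5  50. ]]
mark [[592.2 118.6  50. ]]
mark [[592.1 118.6  50. ]]
side [[548.    5.9  50. ]
 [537.  -21.7  50. ]] [[-3.  92.4  0. ]
 [-2.6 92.8  0. ]]
top [[549.4   5.   50. ]
 [537.7 -21.   50. ]] [[-2.3 92.8  0. ]
 [-3.6 93.7  0. ]]
```

View pics/c4.png

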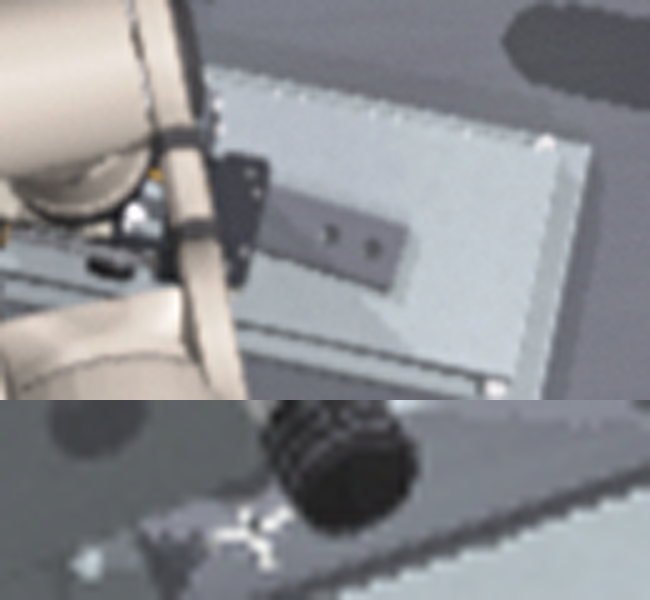

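The lower panel is the side view. The cross's left, right and lower arm ends are at about (215,538), (292,512) and (268,568), and a dark spot at (255,524), the punch tip, covers the crossing. I'll check the arm-end midpoint and the predicted tip pixel.

```bash
python3 - <<'E'
from m import *
f=lambda u:(np.float64(u)-[0,400]+.5)/10-.5+[205,222]
inv=lambda p:(np.array(p)-[205,222]+.5)*10-.5+[0,400]
l,r,d,c,k=[onz("side",[f(u)],50)[0] for u in([215,538],[292,512],[268,568],[253,526],[255,524])]
print("ends",l,r,d,"LR len",np.linalg.norm(l-r),"mid",(l+r)/2,"arm to low",np.linalg.norm(d-(l+r)/2))
print("dark spot at z60",onz("side",[f([255,524])],60))
for T in([595.7,117.7],[594.3,116.6]): print("tip px",inv(proj("side",[[*T,60]])[0]),"target mark px",inv(proj("side",[[*T,50]])[0]))
E
```

```text
ends [598.90467926 127.48784532  50.        ] [590.48015625 106.63883282  50.        ] [580.59524515 124.12529509  50.        ] LR len 22.48674966256094 mid [594.69241776 117.06333907  50.        ] arm to low 15.767101766289452
dark spot at z60 [[588.08602152 120.99409247  60.        ]]
tip px [245.80266619 501.88777867] target mark px [249.45828017 524.26473068]
tip px [252.18435986 502.42341822] target mark px [255.79454687 524.79987525]
```

The measurements agree to about 1-1.5 mm: hole shifts in both views, plus the pop mark at (255,524) against the predicted (250-256,524). That's inside the 4 mm tolerance. Now the knob.

Emit:
step_arm(deltas=[6,-2,-5,-0.3,80,0,0,-20,0,80,0,0,-20,0,80,0,0,-20,0,80,0,0,-15,0,80,0,0,-12,0,80,0,0,-6,0,80,0,0,-3,0,80,0,0,0,0,80,0,0,0,0,80])

```text
time: 17.15
tool_pos: [518.7, 139.3, 153.2]
tcp_rot: [-3.141, -0.001, -0.291]
contact_force: [-0.1, -0.0, 0.0]
grip_width: 79.8
finger_force: 0.0
```

Emit:
step_arm(deltas=[0,0,0,0,60,0,0,0,0,50,0,0,0,0,40,0,0,0,0,30,0,0,0,0,25,0,0,0,0,25,0,0,0,0,25,0,0,0,0,25,0,0,0,0,25,0,0,0,0,25])

```text
time: 18.4
tool_pos: [518.8, 140.4, 152.7]
tcp_rot: [-3.14, -0.0, -0.291]
contact_force: [2.1, 5.6, -1.5]
grip_width: 31.3
finger_force: 30.0
```

Emit:
step_arm(deltas=[0,1,0,0,25,-1.9,0.6,0,0,25,-1.9,0.6,0,0,25,-1.9,0.6,0,0,25,-1.9,0.6,0,0,25,-1.9,0.6,0,0,25,-1.9,0.6,0,0,25,-1.9,0.6,0,0,25,0,0,0,0,25,0,0,0,0,25])

```text
time: 19.65
tool_pos: [508.3, 143.5, 152.8]
tcp_rot: [-3.141, -0.007, -0.291]
contact_force: [13.1, -2.0, -8.6]
grip_width: 31.1
finger_force: 30.0
```

Emit:
step_arm(deltas=[-1,0.3,0,0,25,-1,0.3,0,0,25,-1,0.3,0,0,25,-1,0.3,0,0,25,0,0,0,0,25,0,0,0,0,25,0,0,0,0,25,0,0,0,0,25,0,0,0,0,25,0,0,0,0,25])

```text
time: 20.9
tool_pos: [504.9, 144.6, 152.9]
tcp_rot: [-3.141, -0.008, -0.291]
contact_force: [13.6, -3.2, -10.2]
grip_width: 31.8
finger_force: 30.0
```

Emit:
step_arm(deltas=[-1,0.3,0,0,25,-1,0.3,0,0,25,0,0,0,0,25,0,0,0,0,25,0,0,0,0,25,0,0,0,0,25,0,0,0,0,25,0,0,0,0,25,0,0,0,0,25,0,0,0,0,25])

```text
time: 22.15
tool_pos: [504.4, 144.7, 152.9]
tcp_rot: [-3.14, -0.011, -0.292]
contact_force: [20.1, -4.5, -13.4]
grip_width: 31.4
finger_force: 30.0
```

```bash
python3 - <<'E'
from m import *
o=get_obs();print(o["tool_pos"],o["contact_force"],o["grip_width"])
s0=cv2.imread("pics/side_avg.png");s2=avg("side",4);t0=cv2.imread("pics/top_avg.png");t2=avg("top",4);s4=cv2.imread("pics/s4.png")
for n,i0,i2,g in(("side",s0,s2,sz([[549,155],[585,142]])),("top",t0,t2,tz([[621,269],[663,284]]))):
    H0=np.array([onz(n,[cen(i0,u,3,False,40)],50)[0] for u in g])
    H2=np.array([onz(n,[cen(i2,proj(n,h+[-2,92.8,0])[0],3,False,40)],50)[0] for h in H0]); print(n,(H2-H0).round(1))
b=[cv2.resize(i[200:245,195:275],None,fx=6,fy=6,interpolation=cv2.INTER_CUBIC) for i in(s4,s2)]
cv2.imwrite("pics/c5.png",np.vstack(b))
o=get_obs();print(o["tool_pos"],o["contact_force"],o["grip_width"])
E
```

```text
[504.40294945 144.73810173 152.8797571 ] [ 20.12157809  -4.45706698 -13.36284198] 31.35070033106875
side [[-3.  92.4  0. ]
 [-2.6 92.8  0. ]]
top [[-2.4 92.7  0. ]
 [-3.4 93.7  0. ]]
[504.39903129 144.72977915 152.88192858] [ 19.96953464  -3.52998034 -12.87095637] 31.284840089830144
```

View pics/c5.png

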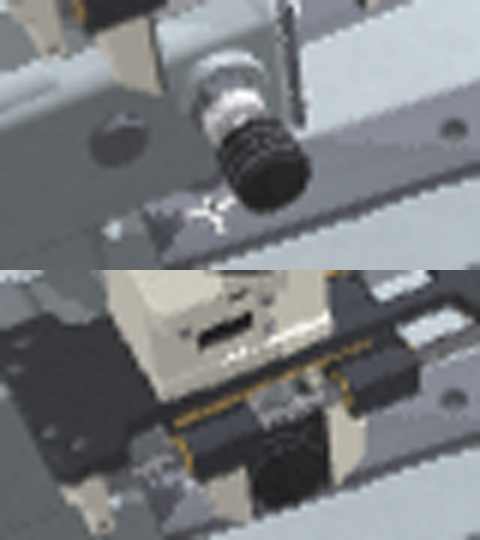

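The picture shows the knob held between the fingers and drawn out. The force rose to 20 N with only 0.5 mm more travel at about 15 mm, so the plunger is on its stop. The bar hasn't moved. Handing in.

```bash
python3 -c "
from plant import *
print(close_job())"
```

```text
the job is handed in; nothing more can be done
None
```

I handed the job in with the bar lying released on the bed, its cross measured about 1–1.5 mm from the punch axis, and the gripper still holding the lock knob out at its stop (about 15 mm); no verdict came back.

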